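Clamp a bung in the telescoping push-button clamp

ROBOT

A 7-joint arm with a two-finger parallel gripper is mounted at the origin on a cart in front of the work surface, level with it; the furniture and walls round the work are solid. World frame = base frame: x ahead of the robot, y to its left, z up, the work surface at z = 0. Lengths are in mm, angles in degrees, forces in N, time in s.
With the tool pointing down it reaches from about 400 to 925 mm from the base axis. Payload 4.1 kg.
Tool frame: the origin (TCP) lies on the mounting face of the last link; the fingertips stand 173 mm ahead of it and the grasp point (between the pads) lies 155 mm ahead of it (tcp_to_tips is the x of the fingertips in the tool frame, in mm); x points along the fingers, y is the direction in which the jaws open and shut, and the axes are right-handed (so a half turn about x gives the same grasp; the last joint's range is limited). The gripper opens to 85 mm and grips with 20 to 120 N. Pads are 22 mm wide; open, the fingers measure 114 mm over their backs; the gripper's body (76 mm by 85 mm) begins 54 mm behind the grasp point. The pads swing forward as they close: fully open they stand 13 mm farther back than shut.
Start: joints at [70.359, 22.827, 2.584, 88.041, -1.071, 69.15, -2.905], TCP at [156.937, -630.784, 404.747] pointing down, gripper open.
Joint ranges: [-161.44, 161.44], [-28.35, 127.94], [-78.24, 83.42], [0, 140.83], [-78.03, 258.03], [13.02, 114.36], [-168.23, 168.23]. Speed limits (degrees/s): [147.25, 147.25, 180, 180, 180, 180, 180].

INTERFACE

Orientations are given as [roll, pitch, yaw] about the fixed x, y, z axes, in that order (R = Rz(yaw) Ry(pitch) Rx(roll)).
In Python, from workcell import read_state, read_camera, camera_params, hand_in, find_in, tcp_to_tips gives the robot as it stands. The module is installed in compiled form; this text tells all that it offers.
- The arm moves only by the tool move_arm, never from a script. Its argument "steps" is a list of rows, each a list of 7 numbers: the shift along the tool's x, y, z each as a share of 0.1 m, from -1 to 1, then the turn, a rotation vector about the tool's x, y, z each as a share of pi rad, from -1 to 1, then the opening, from 0 (shut) to 1 (fully open). A call has 1 to 10 rows; each row is the pose to reach, as a shift and turn from the pose measured when the call began, along the tool's axes at that moment, turning the shorter way round; what a row does not reach only later rows make up. A row lasts 1/10 s, in which the tool goes at most 50 mm and 8.59 degrees, less where a joint would pass 70% of its speed; a pose out of reach is approached as far as the arm can. A call with a number of a shift or a turn outside -1 to 1 is refused whole. A call with a gripper value outside its range is refused whole. The fingers move at their own pace and stop on an object; the grip force is fixed at half the most. Time passes only in rows, so rows that repeat a pose let the fingers close. It gives the time, the measured TCP pose, the force and the opening at its end, in the units of the state.
- read_state(): the state, without advancing time (a new reading comes with each control period).
- read_camera(name): name is "scene" or "side" or "wrist"; returns the picture (480x640x3 uint8, red, green, blue); there is no depth.
- camera_params(name): a dict with "camera_matrix" (3x3 intrinsics, pixels), "extrinsics" (4x4, takes a point from camera to world coordinates). Camera axes: x right, y up, looking along -z (the intrinsics and any distortion apply to the point x, -y, -z); pixel columns grow to the right and rows downward; lengths in mm; the calibration is good to about 2 mm. A picture is of the moment at which its call begins: read the wrist's pose just before it. camera_params takes no time and is no camera call; for the wrist camera it gives the pose at the moment of the call.
- hand_in(): hands the job in, once; it reports no verdict.
Trained networks look in the newest picture that a camera, given by its name, has taken for a name from the list of things; names that differ only in an ending like _2 or _b are one class to them, and where a whole thing is asked for, a point or a joint stands for the part that bears it (a point fixed in the world has none). Each returns a list of dicts, best first, with "confidence" (0 to 1); they miss things now and then, are a little off and sometimes report something else, mostly with a low value. They report only what shows in the picture. A call takes as long as a camera call. They do not tell look-alikes from the thing itself.
- find_in(name, camera): "rect" ([centre column, centre row, width, height] in pixels, round what is visible of it).
The state is a dict: "clock": time; "q": joint angles; "dq": joint speeds; "joint_efforts": joint torques, N m; "tcp_pos": TCP position; "tool_rot": TCP orientation; "ft_force": force on the tool from outside, world axes, zero at the start; "ft_torque": the same for the moment, N m; "finger_gap": opening from 0.0 (shut) to 1.0 (fully open).
Only numpy, scipy, OpenCV 4.12 (cv2) and the standard library are available. Lean on these libraries where they do the work, as an engineer would, in place of code of your own. Each camera call takes 0.05 s, during which the arm holds its last target. There are 200 camera calls.

TASK

Stand the loose wooden bung upright in the nest of the clamp, between the open jaw and the two steel dowels. Then press the sprung red button and push the blue outer tube in along the inner tube, let the button go, and keep pushing gently until it snaps up again in the next hole, so that the sprung jaw pad holds the bung against the dowels. Do not force the tube or squeeze the bung hard, and leave the oil can, the mug and the small loose wedge alone.

Things in the scene. Friction and masses are not known exactly. Their poses are not given: they have to be found in the camera images.
- bung_centre (a point): Centre, half-way up (17 mm above its underside), of the loose bung: a light wooden stopper standing upright on the bench, 50 mm across at the top, slightly narrower below, 34 mm tall; z axis up.
- clamp_board: The clamp's plywood board, 190 (x) x 310 (y) x 12 mm, fixed to the bench; origin under its middle. z up; y along both tubes, the way the outer tube is pushed to collapse the clamp; x across, from the nest to the tubes. All points below but the bung's have these axes. Inner tube: aluminium, 18 mm square; outer tube: blue, 26 mm square, top 43 mm above the bench, axis at x = 45 mm.
- nest (a point): Where the middle of the bung's underside belongs: on the board's upper face, 12 mm above the bench, in the middle of a dark round mark 48 mm across. A bung that touches both steel dowels (12 mm across, 36 mm tall, at x +-16 mm, y +26.5 mm from here) is centred here. The open jaw's pad faces it from -y, about 38 mm clear of a seated bung; the tubes run 85 mm away at +x; the -x side is open.
- button_centre (a point): Middle of the top face of the red button as it stands when up, 62 mm above the bench (this point slides with the outer tube but does not go down with the press). The button is 24 mm in x and 26 mm in y, stands 13 mm above its grey housing on the outer tube and is pressed straight down.
- thumb_stop (a point): Middle of the -y face of the upright grey thumb stop on the outer tube, 20 mm beyond the button's middle: a plate 34 mm wide in x, 6 mm thick, its foot 49 mm and top 81 mm above the bench (this point: 74 mm). Pushed to +y with a fingertip it slides the outer tube; a fingertip on the button meets it when moved on to +y.
- outer_tube (a joint): Push-in of the outer tube (m), about 0 at the start, growing to +y; friction about 2 N. Locked at first, with up to 21 mm of play. Button down: it slides freely, even past the next hole. From 23 to 36 mm the pin rides on the inner tube and the button can be let go; pushed on, it locks with a hard stop in the next hole, 39 to 61 mm from the start (differs each time). Never push with over 20 N.
- button (a joint): How far the red button is down (m): 0 fully up (pin in a hole), 0.010 fully down on its stop. It takes 2 N to start, 7 N at 0.005 and 12 N at the bottom. Over 0.005 the pin is clear of the hole; it reads about 0.005 while the released pin rides on the inner tube between holes, and springs up to 0 in a hole.
- pad_face (a point): Middle of the face of the black jaw pad (44 mm in x, 20 mm tall, 36 mm above the bench) that presses on the bung. It sits on a sprung plunger with 25 mm of give (1.2 N at first, 2.5 N at the end) on the outer tube's jaw and goes with that tube to +y; it meets a seated bung when the tube is about 38 mm in.
- oil_can: Bystander: tinplate oil can with a bent spout, 69 x 91 x 166 mm, on the bench; origin under its middle.
- mug: Bystander: white enamel mug, 82 x 113 x 80 mm, on the bench; origin under its middle.
- wedge: Bystander: small loose wooden wedge, 30 x 70 x 17 mm, on the bench beside the oil can; origin under its middle.
There are look-alikes about, which are no part of the job. Several things look just like the part that bears bung_centre: the one meant starts farthest to the robot's right.

How it is judged (in metres and radians):
On the way, in this order (a step that is already met when the one before it is completed fails the run):
1. the bung stands upright on the board in the nest, let go, with the jaw still open (horizontal distance between bung_centre and nest below 0.02 m and z of bung_centre in the frame of nest below 0.021 m and angle between bung_centre's own z axis and vertical below 0.15 rad and contact force between the fingers and bung below 0.1 N and value of joint outer_tube below 0.022 m), for 0.2 s.
2. the outer tube is pushed in with its button down (value of joint outer_tube above 0.023 m and value of joint button above 0.003 m), for 0.05 s.
At the end, for the whole second after the job is handed in: The outer tube is locked in the next hole (pushed in 38 to 62 mm, button sprung up to within 2 mm), and the bung stands upright (within 0.15 rad) on the board within 6 mm of the nest, held there by the jaw pad (value of joint outer_tube between 0.038 and 0.062 m and value of joint button below 0.002 m and horizontal distance between bung_centre and nest below 0.006 m and z of bung_centre in the frame of nest between 0.013 and 0.021 m and angle between bung_centre's own z axis and vertical below 0.15 rad and contact force between outer_tube and bung above 0.5 N and velocity of joint outer_tube below 0.005 m/s); the robot touches nothing.
It fails at once if the tube or its button is pushed with more than 20 N (contact force between the fingers and outer_tube above 20 N).
It fails at once if the jaw squeezes the bung with more than 15 N (contact force between outer_tube and bung above 15 N).
It fails at once if the oil can is moved (distance of oil_can from where it was at the start of the episode above 0.015 m).
It fails at once if the mug is moved (distance of mug from where it was at the start of the episode above 0.015 m).
It fails at once if the wedge is moved (distance of wedge from where it was at the start of the episode above 0.015 m).
It also fails if it takes over 56 s, if anything falls off the work surface, if the arm or the gripper's body presses on something with over 40 N, if the wrist force passes 120 N, or if a joint passes its speed limit or range.

## Working session

There is one attempt and no reset: what is moved stays moved. The work goes in short steps, Python scripts to look and compute and a tool call to move; the robot and the scene stay as the last step left them, time stands still between calls to the robot, and variables do not carry over. Pictures are saved under pics/ and viewed, about 8 in all and at most 12, crops included, and the job is handed in when it is done.

Besides the shell and the picture viewer there is one more tool, called after "Call:" as name(argument=value, ...) on one line, values as JSON. move_arm: Moves the arm, as the interface text tells. Shift numbers are shares of 0.1 m and turn numbers shares of pi rad, none past 1 either way. Its arguments: {"type":"object","properties":{"steps":{"type":"array","items":{"type":"array","items":{"type":"number"}}}},"required":["steps"]}

```bash
mkdir -p pics
cat > h.py <<'E'
from workcell import *
import numpy as np, cv2
from scipy.spatial.transform import Rotation as R
def proj(name,P,cp=None):
    c=cp or camera_params(name);E=np.array(c["extrinsics"]);K=np.array(c["camera_matrix"])
    p=(np.atleast_2d(P)-E[:3,3])@E[:3,:3];p=p*[1,-1,-1];u=p@K.T
    return u[:,:2]/u[:,2:]
def back(name,uv,z,cp=None):
    c=cp or camera_params(name);E=np.array(c["extrinsics"]);K=np.array(c["camera_matrix"])
    d=np.linalg.solve(K,[uv[0],uv[1],1])*[1,-1,-1];d=E[:3,:3]@d
    o=E[:3,3];return o+d*(z-o[2])/d[2]
def snap(name,f=None):
    im=read_camera(name)
    if f: cv2.imwrite(f"pics/{f}.png",im[:,:,::-1])
    return im
E
python3 - <<'E'
from h import *
s=read_state();print({k:np.round(v,3) for k,v in s.items()})
for n in("scene","side","wrist"):
    snap(n,n+"0");print(n,np.round(camera_params(n)["extrinsics"],2).tolist())
    print(camera_params(n).keys(), np.round(camera_params(n)["camera_matrix"],1).tolist())
    for t,z in(("bung_centre",17),("clamp_board",12),("button_centre",62),("thumb_stop",65),("pad_face",36),("oil_can",80),("mug",40),("wedge",8)):
        for r in find_in(t,n)[:5]:
            print(n,t,np.round(r["rect"]),round(r["confidence"],2),np.round(back(n,r["rect"][:2],z)))
E
```

```text
{'clock': np.float64(0.0), 'q': array([70.36 , 22.873,  2.58 , 88.117, -1.072, 69.149, -2.904]), 'dq': array([ 0.019, -0.085, -0.024,  0.105, -0.039, -0.006, -0.15 ]), 'joint_efforts': array([-1.0000e-03, -4.7513e+01,  1.3640e+00, -2.5421e+01,  1.2000e-02,
        1.0000e-02, -0.0000e+00]), 'tcp_pos': array([ 156.867, -630.472,  403.637]), 'tool_rot': array([-86.246,  89.886, 107.729]), 'ft_force': array([-0.077, -0.246,  0.255]), 'ft_torque': array([ 0.015,  0.019, -0.034]), 'finger_gap': np.float64(1.002)}
scene [[-0.49, 0.38, -0.79, -447.78], [-0.87, -0.21, 0.44, 599.59], [-0.0, 0.9, 0.43, 631.5], [0.0, 0.0, 0.0, 1.0]]
dict_keys(['camera_matrix', 'extrinsics']) [[506.1, 0.0, 315.6], [0.0, 506.1, 241.9], [0.0, 0.0, 1.0]]
scene bung_centre [431. 245.  19.  17.] 0.79 [ 497. -290.   17.]
scene bung_centre [405. 254.  14.  24.] 0.75 [ 486. -192.   17.]
scene bung_centre [436. 265.  24.  19.] 0.56 [ 399. -221.   17.]
scene clamp_board [324. 269. 138.  75.] 0.64 [527.  35.  12.]
scene clamp_board [432. 245.  22.  21.] 0.55 [ 501. -296.   12.]
scene button_centre [340. 250.  44.  46.] 0.7
[... 961 characters left out ...]
2.  17.  17.]
side clamp_board [304. 257. 125. 103.] 0.97 [529.  21.  12.]
side button_centre [322. 255.  71.  42.] 0.68 [546. -42.  62.]
side thumb_stop [321. 257.  65.  40.] 0.55 [539. -46.  65.]
side pad_face [298. 264.  19.  23.] 0.52 [492. -13.  36.]
side oil_can [426. 312.  42.  49.] 0.57 [ 641. -331.   80.]
side mug [226. 182.  32.  37.] 0.74 [478. 385.  40.]
side wedge [446. 294.  28.  22.] 0.82 [ 762. -270.    8.]
side wedge [299. 263.  19.  18.] 0.71 [507.  10.   8.]
wrist [[0.24, 0.92, 0.32, 239.54], [-0.97, 0.23, 0.08, -609.76], [-0.0, -0.33, 0.94, 373.33], [0.0, 0.0, 0.0, 1.0]]
dict_keys(['camera_matrix', 'extrinsics']) [[380.9, 0.0, 318.9], [0.0, 380.9, 246.9], [0.0, 0.0, 1.0]]
```

View pics/scene0.png

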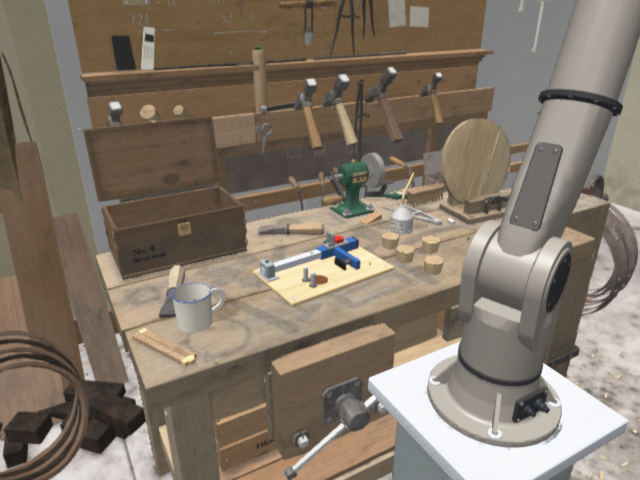

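View pics/side0.png

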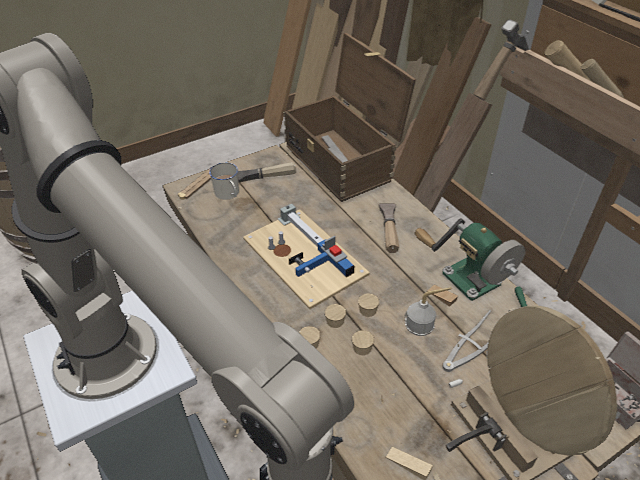

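Scene: four bungs, and the rightmost is at about (502,-289). The clamp's +y runs roughly along world +y, with the button at side-view pixel (335,251). I'll get the tool axes, a zoomed side view for the board's frame, and then move.

Run:
```python
from h import *
s=read_state();M=R.from_euler('xyz',s["tool_rot"],degrees=True).as_matrix();print(np.round(M,3))
print("shift to bung above:",M.T@(np.array([502,-289,330])-s["tcp_pos"]))
im=cv2.imread("pics/side0.png")[190:370,230:390];cv2.imwrite("pics/sidec.png",cv2.resize(im,None,fx=5,fy=3.333*1,interpolation=3) if 0 else cv2.resize(im,None,fx=3.33,fy=3.33,interpolation=3))
```

```text
[[ 0.     0.242 -0.97 ]
 [-0.    -0.97  -0.242]
 [-1.     0.     0.   ]]
shift to bung above: [  74.73035602 -248.33445141 -417.38199072]
```

View pics/sidec.png

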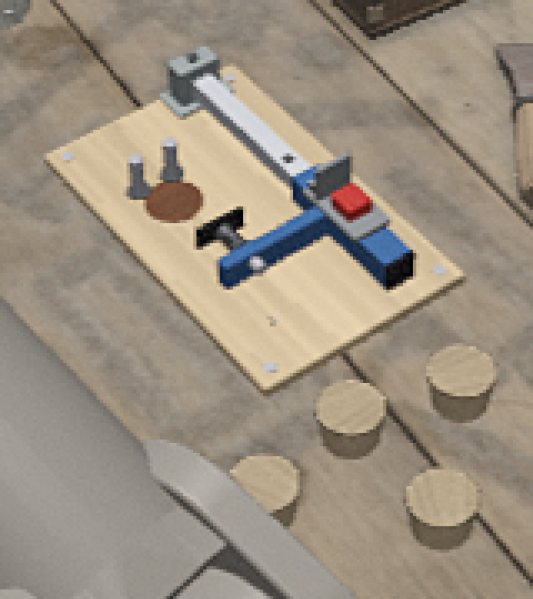

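The crop shows the board corners at crop pixels (45,158), (232,66), (463,275) and (265,388), the nest mark at (174,201) and the button at (350,200). Now I move over the bung and work out the board frame.

Call:
move_arm(steps=[[0.19, -0.62, -1, 0, 0, 0, 1], [0.19, -0.62, -1, 0, 0, 0, 1], [0.19, -0.62, -1, 0, 0, 0, 1]])

```text
clock: 1.65
tcp_pos: [243.5, -542.7, 385.0]
tool_rot: [-138.0, 89.8, 56.3]
ft_force: [0.5, -0.2, -0.1]
finger_gap: 1.003
```

Call:
move_arm(steps=[[0.19, -0.62, -1, 0, 0, 0, 1], [0.19, -0.62, -1, 0, 0, 0, 1], [0.19, -0.62, -1, 0, 0, 0, 1]])

```text
clock: 1.95
tcp_pos: [328.6, -453.9, 366.0]
tool_rot: [-137.4, 89.6, 57.3]
ft_force: [0.4, -0.3, -0.9]
finger_gap: 0.997
```

Call:
move_arm(steps=[[0.19, -0.62, -1, 0, 0, 0, 1], [0.19, -0.62, -1, 0, 0, 0, 1], [0.19, -0.62, -1, 0, 0, 0, 1]])

```text
clock: 2.25
tcp_pos: [412.9, -364.3, 347.5]
tool_rot: [-138.0, 89.5, 57.0]
ft_force: [0.5, 0.7, 0.3]
finger_gap: 1.003
```

Run:
```python
from h import *
f=lambda u,v:np.array([230+u/3.33,190+v/3.33])
c=[back("side",f(*p),12) for p in((45,158),(232,66),(463,275),(265,388))]
print(np.round(c,1)); 
cen=np.mean(c,0);yv=(c[0]-c[3]+c[1]-c[2]);xv=(c[1]-c[0]+c[2]-c[3])
print("cen",cen,"yaw",np.degrees(np.arctan2(-yv[0],yv[1])),np.degrees(np.arctan2(xv[1],xv[0])),np.linalg.norm(yv)/2,np.linalg.norm(xv)/2)
print("nest",back("side",f(174,201),12),"btn",back("side",f(350,198),62))
s=read_state();print(s["clock"],s["tcp_pos"],s["tool_rot"])
snap("wrist","w1")
print([(np.round(r["rect"]),r["confidence"],np.round(back("wrist",r["rect"][:2],17))) for r in find_in("bung_centre","wrist")])
```

```text
[[ 426.6  170.6   12. ]
 [ 612.3  188.7   12. ]
 [ 640.1 -115.2   12. ]
 [ 455.6 -130.5   12. ]]
cen [533.67269294  28.4115356   12.        ] yaw 5.363590853707069 5.146997906425094 303.8587077389686 185.89251819442998
nest [491.69491106  71.6474184   12.        ] btn [584.47997219 -41.56073844  62.        ]
2.25 [ 412.8861981  -364.25514884  347.45396148] [-138.01902472   89.45354526   56.99383332]
[(array([135., 196.,  77.,  64.]), 0.8, array([ 399., -213.,   17.])), (array([249.,  87.,  69.,  79.]), 0.78, array([ 502., -285.,   17.])), (array([113.,  65.,  93.,  80.]), 0.66, array([ 490., -187.,   17.]))]
```

View pics/w1.png

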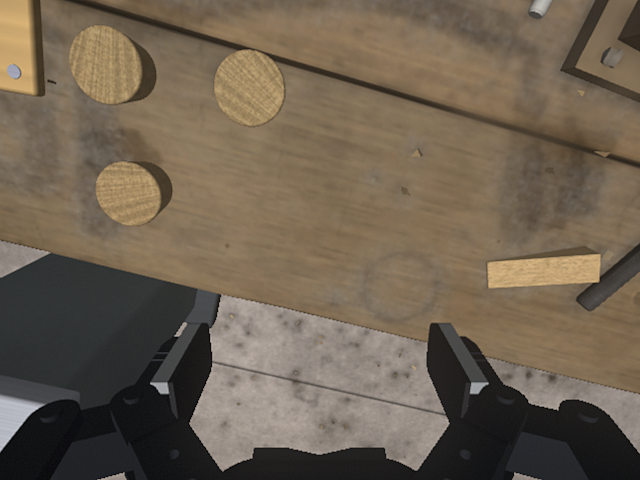

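Wrist view: the target bung is at pixel (250,88), about (502,-285), agreeing with the side view. I'll move over it and turn the jaws along the board's x.

Call:
move_arm(steps=[[0.47, -0.55, -1, -0.05, 0, 0, 1], [0.47, -0.55, -1, -0.1, 0, 0, 1], [0.47, -0.55, -1, -0.15, 0, 0, 1], [0.47, -0.55, -1, -0.2, 0, 0, 1], [0.47, -0.55, -1, -0.25, 0, 0, 1], [0.47, -0.55, -1, -0.3, 0, 0, 1], [0.47, -0.55, -1, -0.35, 0, 0, 1], [0.47, -0.55, -1, -0.4, 0, 0, 1], [0.47, -0.55, -1, -0.45, 0, 0, 1], [0.47, -0.55, -1, -0.45, 0, 0, 1]])

```text
clock: 3.35
tcp_pos: [494.7, -286.4, 301.5]
tool_rot: [141.5, 89.5, 57.8]
ft_force: [-0.2, 0.4, -0.5]
finger_gap: 0.999
```

```bash
cat >> h.py <<'E'
def goal(pos,yaw=5.3):
    """TCP target, tool down, tool y along board x -> shares"""
    s=read_state();M=R.from_euler('xyz',s["tool_rot"],degrees=True)
    a=np.radians(yaw);y=np.array([np.cos(a),np.sin(a),0]);x=np.array([0,0,-1.])
    T=R.from_matrix(np.c_[x,y,np.cross(x,y)])
    print("at",np.round(s["tcp_pos"],1),"t",s["clock"],"F",np.round(s["ft_force"],1),"gap",round(float(s["finger_gap"]),3))
    print("shift",np.round(M.inv().apply(np.array(pos)-s["tcp_pos"])/100,3),"turn",np.round((M.inv()*T).as_rotvec()/np.pi,4))
E
python3 - <<'E'
from h import *
goal([502,-285,200])
snap("wrist","w2")
for r in find_in("bung_centre","wrist"):print(np.round(r["rect"],1),r["confidence"],np.round(back("wrist",r["rect"][:2],17),1),np.round(back("wrist",r["rect"][:2],30),1))
E
```

```text
at [ 494.7 -286.4  301.5] t 3.35 F [-0.2  0.4 -0.5] gap 0.999
shift [1.016e+00 6.900e-02 1.000e-03] turn [ 0.0054 -0.0022 -0.0017]
[324.1 252.3  73.2  75. ] 0.92 [ 500.8 -290.2   17. ] [ 500.1 -285.7   30. ]
[182.6 124.8  90.4  87.4] 0.89 [ 402.3 -214.3   17. ] [ 406.6 -213.6   30. ]
[327.5  99.2  88.8  90.9] 0.64 [ 491.9 -189.6   17. ] [ 491.6 -190.2   30. ]
[459.4 139.9  91.   86.6] 0.61 [ 579. -205.   17.] [ 574.3 -204.8   30. ]
```

View pics/w2.png

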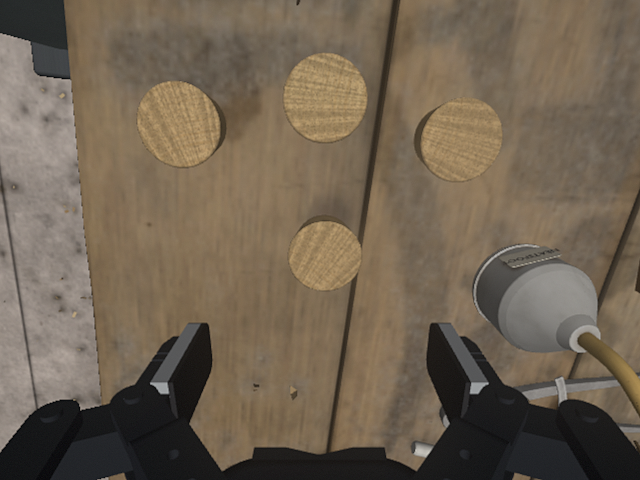

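The wrist view shows the bung top at (325,255), about (500,-285). The oil can is well to the right. I descend and grip.

Call:
move_arm(steps=[[0.5, 0.055, 0, 0.0054, -0.0022, -0.0017, 1], [0.9, 0.055, 0, 0.0054, -0.0022, -0.0017, 1], [0.9, 0.055, 0, 0.0054, -0.0022, -0.0017, 1]])

```text
clock: 3.75
tcp_pos: [497.4, -284.7, 206.5]
tool_rot: [-120.3, 89.3, 154.6]
ft_force: [-0.1, 0.1, -0.1]
finger_gap: 1.003
```

Run:
```python
from h import *
print(tcp_to_tips() if callable(tcp_to_tips) else tcp_to_tips)
snap("wrist","w3")
for r in find_in("bung_centre","wrist"):print(np.round(r["rect"],1),r["confidence"],np.round(back("wrist",r["rect"][:2],32),1))
goal([500,-285.5,176])
```

```text
173.4
[ 96.  135.8 160.6 140.3] 0.97 [ 410.9 -215.2   32. ]
[544.1 149.6 157.5 142.1] 0.92 [ 579.4 -205.6   32. ]
[329.4 324.8 113.7 121.9] 0.72 [ 505.7 -287.8   32. ]
[324.1  86.9 143.7 154.5] 0.72 [ 494.5 -191.    32. ]
at [ 500.4 -285.5  211.7] t 3.85 F [0.9 0.4 1. ] gap 0.999
shift [ 0.357 -0.004 -0.   ] turn [-0.0019 -0.0001  0.0003]
```

Call:
move_arm(steps=[[0.2, 0.015, 0.01, 0, 0, 0, 1], [0.36, 0.015, 0.01, 0, 0, 0, 1], [0.36, 0.015, 0.01, 0, 0, 0, 1], [0.36, 0.015, 0.01, 0, 0, 0, 0], [0.36, 0.015, 0.01, 0, 0, 0, 0], [0.36, 0.015, 0.01, 0, 0, 0, 0], [0.36, 0.015, 0.01, 0, 0, 0, 0], [0.36, 0.015, 0.01, 0, 0, 0, 0]])

```text
clock: 4.65
tcp_pos: [502.5, -286.6, 177.3]
tool_rot: [21.5, 89.9, -63.6]
ft_force: [-2.1, 0.7, 5.5]
finger_gap: 0.542
```

Run:
```python
from h import *
goal([502,-286,300])
```

```text
at [ 502.5 -286.6  177.3] t 4.65 F [-2.1  0.7  5.5] gap 0.542
shift [-1.227 -0.004 -0.005] turn [-0.002   0.0003 -0.0001]
```

Gripped at a gap of about 46 mm. I lift and carry it towards the clamp.

Call:
move_arm(steps=[[-0.5, 0, 0, 0, 0, 0, 0], [-1, 0, 0, 0, 0, 0, 0], [-1, 0.02, -0.4, 0, 0, 0, 0], [-1, 0.05, -0.89, 0, 0, 0, 0], [-1, 0.05, -0.89, 0, 0, 0, 0]])

```text
clock: 5.15
tcp_pos: [500.3, -190.0, 278.5]
tool_rot: [135.8, 89.8, 51.4]
ft_force: [-0.7, -0.3, -1.2]
finger_gap: 0.543
```

Call:
move_arm(steps=[[-0.1, 0.03, -0.45, 0, 0, 0, 0], [-0.3, 0.05, -0.89, 0, 0, 0, 0], [-0.3, 0.05, -0.89, 0, 0, 0, 0]])

```text
clock: 5.45
tcp_pos: [497.7, -94.0, 311.7]
tool_rot: [114.3, 89.5, 30.5]
ft_force: [0.2, -0.4, 0.8]
finger_gap: 0.543
```

Call:
move_arm(steps=[[0, 0.03, -0.45, 0, 0, 0, 0], [0, 0.05, -0.89, 0, 0, 0, 0], [0, 0.05, -0.89, 0, 0, 0, 0], [0, 0.05, -0.89, 0, 0, 0, 0]])

```text
clock: 5.85
tcp_pos: [493.1, -4.1, 312.4]
tool_rot: [108.9, 89.5, 25.2]
ft_force: [-0.5, -0.7, -0.8]
finger_gap: 0.542
```

Run:
```python
from h import *
goal([492,71,250])
snap("wrist","w4")
for t,z in(("button_centre",62),("thumb_stop",65),("pad_face",36),("clamp_board",12),("bung_centre",12)):
  for r in find_in(t,"wrist")[:3]:print(t,np.round(r["rect"],1),round(r["confidence"],2),np.round(back("wrist",r["rect"][:2],z),1))
import json;json.dump({k:np.array(v).tolist() for k,v in camera_params("wrist").items()},open("w4.json","w"))
```

```text
at [493.1  -4.1 312.4] t 5.85 F [-0.5 -0.7 -0.8] gap 0.542
shift [ 0.627  0.066 -0.746] turn [ 0.0057 -0.0009 -0.0025]
button_centre [388.8 300.2 207.5 154.7] 0.58 [542.7 -27.3  62. ]
thumb_stop [390.6 297.4 211.1 155.6] 0.86 [542.6 -24.1  65. ]
pad_face [321.1 250.3  66.6  50.2] 0.95 [497.3  -7.5  36. ]
clamp_board [391.6 190.6 305.1 375. ] 0.69 [543.5  34.1  12. ]
bung_centre [288.9 434.   57.9  38.7] 0.87 [ 488.3 -192.    12. ]
bung_centre [178.8 461.9  34.3  36.2] 0.64 [ 389.9 -234.5   12. ]
bung_centre [372.6 436.4  31.9  21.3] 0.62 [ 563.4 -187.3   12. ]
```

View pics/w4.png

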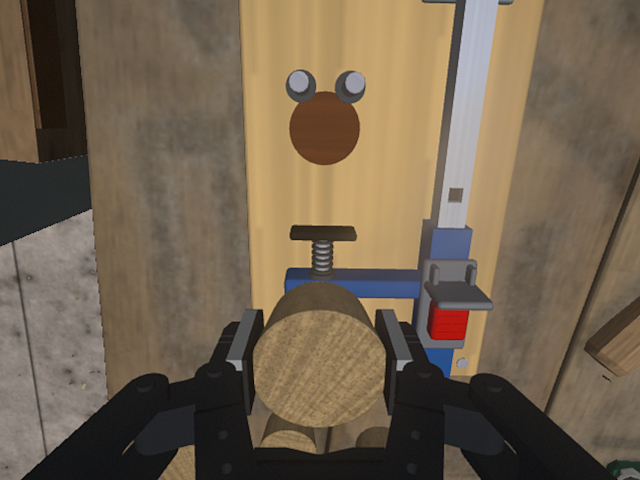

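The nest mark is at (324,128), the dowel tops at about (300,80) and (352,82), the pad at (323,232), the button at (449,322) and the held bung's top at (319,363).

Run:
```python
from h import *
import json;cp=json.load(open("w4.json"))
im=cv2.imread("pics/w4.png").astype(int);b,g,r=im[...,0],im[...,1],im[...,2]
def blob(m,box):
    u0,v0,u1,v1=box;k=np.zeros(m.shape,np.uint8);k[v0:v1,u0:u1]=m[v0:v1,u0:u1]
    n,l,st,c=cv2.connectedComponentsWithStats(k);i=1+np.argmax(st[1:,4]);return c[i],st[i]
mk=blob((r>70)&(r<150)&(r-g>35)&(b<70),(270,88,380,175));print("mark",mk)
B=lambda uv,z:np.round(back("wrist",uv,z,cp),1)
s,st=mk;c=(st[0]+st[2]/2,st[1]+st[3]/2)
print("nest",B(s,12),B(c,12),"edges",B((st[0],s[1]),12),B((st[0]+st[2],s[1]),12),B((s[0],st[1]+st[3]),12))
D1,D2=B((300,81),48),B((352,82),48);d=D2-D1;print("dowels",D1,D2,np.linalg.norm(d),"yaw",np.degrees(np.arctan2(d[1],d[0])))
m=(D1+D2)/2;y=np.array([-d[1],d[0],0])/np.linalg.norm(d);print("nest from dowels",m-26.5*y)
bt=blob((r>170)&(g<60)&(b<60),(410,290,500,360));print("btn px",bt,B(bt[0],62))
print("pad face px",B((324,227),46),"held top",B((319,365),312.4-143))
print("tube axis pts",B((483,0),30),B((452,228),30))
```

```text
mark (array([323.87990044, 128.33727442]), array([ 290,   92,   70,   73, 3214], dtype=int32))
nest [491.1  71.4  12. ] [491.8  71.4  12. ] edges [468.4  69.   12. ] [515.3  73.9  12. ] [493.7  47.2  12. ]
dowels [474.2  96.2  48. ] [503.3  98.8  48. ] 29.215920317525534 yaw 5.105653367507468
nest from dowels [491.10830326  71.10514433  48.        ]
btn px (array([451.75084175, 316.58249158]), array([437, 310,  31,  13, 297], dtype=int32)) [585.2 -34.7  62. ]
pad face px [496.9  12.4  46. ] held top [494.4  -2.3 169.4]
tube axis pts [573.4 150.9  30. ] [585.1  16.1  30. ]
```

Call:
move_arm(steps=[[0.1, 0.03, -0.4, 0.0057, -0.0009, -0.0025, 0], [0.3, 0.05, -0.725, 0.0057, -0.0009, -0.0025, 0], [0.67, 0.05, -0.725, 0.0057, -0.0009, -0.0025, 0], [0.67, 0.05, -0.725, 0.0057, -0.0009, -0.0025, 0], [0.67, 0.05, -0.725, 0.0057, -0.0009, -0.0025, 0]])

```text
clock: 6.65
tcp_pos: [491.1, 65.5, 245.0]
tool_rot: [-92.5, 89.9, -177.6]
ft_force: [1.0, 0.2, 0.8]
finger_gap: 0.54
```

Run:
```python
from h import *
goal([490.7,68.8,189.5],5.2)
```

```text
at [491.1  65.5 245. ] t 6.65 F [1.  0.2 0.8] gap 0.54
shift [ 0.555  0.    -0.033] turn [-0.0018 -0.      0.0008]
```

Call:
move_arm(steps=[[0.2, 0, -0.035, -0.0018, 0, 0.0008, 0], [0.4, 0, -0.035, -0.0018, 0, 0.0008, 0], [0.52, 0, -0.035, -0.0018, 0, 0.0008, 0], [0.52, 0, -0.035, -0.0018, 0, 0.0008, 0]])

```text
clock: 7.05
tcp_pos: [490.7, 68.0, 192.8]
tool_rot: [-70.5, 89.9, -155.4]
ft_force: [-1.2, 0.1, -0.0]
finger_gap: 0.544
```

Run:
```python
from h import *
snap("wrist","w5");goal([490.7,68.8,189.5],5.2)
```

```text
at [491.1  68.4 193.5] t 7.1 F [-0.  -0.   0.1] gap 0.542
shift [ 0.04  -0.004 -0.005] turn [-0.0004  0.0001 -0.0001]
```

View pics/w5.png

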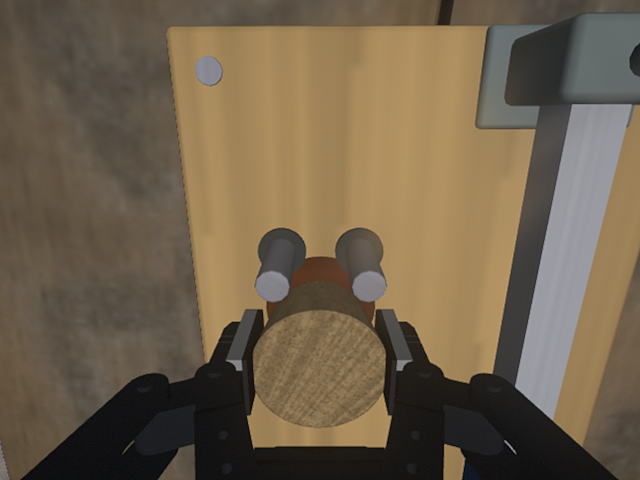

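The bung is centred between the dowels, with a small gap to them. I lower it and let go.

Call:
move_arm(steps=[[0.03, 0, -0.005, 0, 0, 0, 0], [0.045, 0, -0.005, 0, 0, 0, 0], [0.045, 0, -0.005, 0, 0, 0, 0]])

```text
clock: 7.4
tcp_pos: [491.3, 68.8, 189.4]
tool_rot: [74.9, 89.9, -10.0]
ft_force: [-0.4, 0.8, -0.3]
finger_gap: 0.541
```

Call:
move_arm(steps=[[0, 0, 0, 0, 0, 0, 0.65], [0, 0, 0, 0, 0, 0, 0.8], [0, 0, 0, 0, 0, 0, 0.8], [0, 0, 0, 0, 0, 0, 0.8], [0, 0, 0, 0, 0, 0, 0.8]])

```text
clock: 7.9
tcp_pos: [491.3, 68.8, 189.5]
tool_rot: [74.7, 89.9, -10.2]
ft_force: [-0.2, 0.6, -0.4]
finger_gap: 0.8
```

Call:
move_arm(steps=[[-0.4, 0, 0, 0, 0, 0, 0.8], [-0.8, 0, 0, 0, 0, 0, 0.8], [-1, 0, 0, 0, 0, 0, 0.8], [-1, 0, 0, 0, 0, 0, 0.8]])

```text
clock: 8.3
tcp_pos: [492.5, 69.4, 292.6]
tool_rot: [86.0, 89.5, 1.1]
ft_force: [-0.1, 0.1, -0.2]
finger_gap: 0.799
```

Run:
```python
from h import *
snap("wrist","w6")
for r in find_in("bung_centre","wrist")[:3]:print(np.round(r["rect"],1),round(r["confidence"],2),np.round(back("wrist",r["rect"][:2],44),1))
goal([585,-36,250],5.2)
```

```text
[312.4 258.9  79.6  85.9] 0.65 [487.6  71.6  44. ]
at [491.   68.7 289.3] t 8.4 F [-0.2  0.  -0.5] gap 0.802
shift [0.395 0.843 1.126] turn [-0.0005  0.0002 -0.0004]
```

View pics/w6.png

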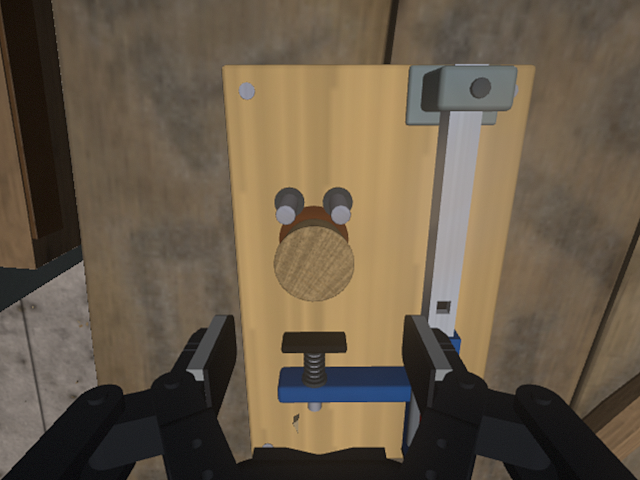

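The bung stands upright in the nest with the jaw open. I move so the camera is right above the button, shutting the fingers on the way.

Call:
move_arm(steps=[[0, 0.3, 0.4, 0, 0, 0, 0], [0, 0.5, 0.9, 0, 0, 0, 0], [0, 0.4, 1, 0, 0, 0, 0]])

```text
clock: 8.7
tcp_pos: [542.0, -33.0, 287.7]
tool_rot: [27.1, 89.9, -58.2]
ft_force: [-0.2, -0.1, -1.2]
finger_gap: 0.293
```

Call:
move_arm(steps=[[0, 0.3, 0.4, 0, 0, 0, 0], [0, 0.36, 0.9, 0, 0, 0, 0], [0, 0.36, 1, 0, 0, 0, 0], [0, 0.36, 1, 0, 0, 0, 0], [0, 0.36, 1, 0, 0, 0, 0]])

```text
clock: 9.2
tcp_pos: [585.4, -128.6, 286.4]
tool_rot: [-90.1, 89.9, -175.3]
ft_force: [0.2, 0.9, -0.8]
finger_gap: -0.003
```

Run:
```python
from h import *
im=snap("wrist","w7").astype(int);r,g,b=im[...,0],im[...,1],im[...,2]
m=((r>140)&(g<70)&(b<70)).astype(np.uint8);n,l,st,c=cv2.connectedComponentsWithStats(m)
for i in range(1,n):
  if st[i,4]>40:
    x,y,w,h,a=st[i];print(st[i],c[i],np.round(back("wrist",c[i],62),1),[np.round(back("wrist",q,62),1).tolist() for q in((x,y),(x+w,y),(x+w,y+h),(x,y+h))])
goal([586,-38,280],5.2)
```

```text
[ 314   77   47   54 2490] [336.77991968 103.33413655] [586.6 -36.8  62. ] [[574.9, -26.3, 62.0], [596.7, -24.5, 62.0], [599.6, -48.4, 62.0], [576.9, -50.3, 62.0]]
at [ 585.5 -127.6  286.9] t 9.25 F [-1.   0.3  0.4] gap -0.002
shift [ 0.069  0.081 -0.892] turn [-0.0019  0.      0.0003]
```

View pics/w7.png

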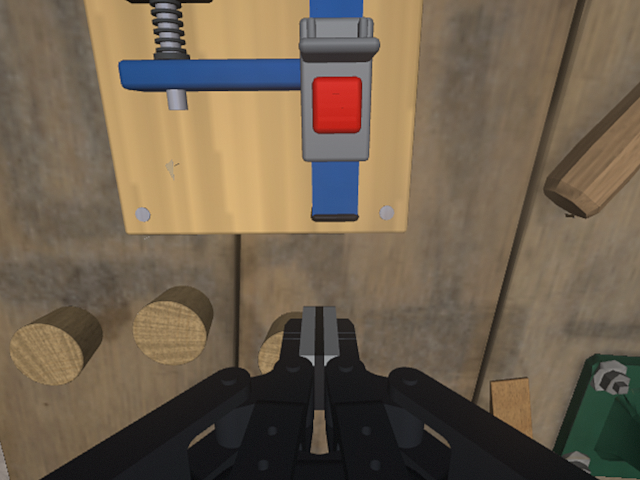

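Button centre at (586.6,-37), 22x24 mm, which agrees with the other estimates. I go above it, slightly towards -y.

Call:
move_arm(steps=[[0, 0.05, -0.45, -0.0019, 0, 0, 0], [0.1, 0.085, -0.87, -0.0019, 0, 0, 0], [0.3, 0.085, -0.87, -0.0019, 0, 0, 0], [0.37, 0.085, -0.87, -0.0019, 0, 0, 0], [0.37, 0.085, -0.87, -0.0019, 0, 0, 0], [0.37, 0.085, -0.87, -0.0019, 0, 0, 0]])

```text
clock: 9.85
tcp_pos: [586.6, -40.8, 250.1]
tool_rot: [-56.9, 89.9, -141.7]
ft_force: [-0.3, 1.2, 0.3]
finger_gap: 0.006
```

Run:
```python
from h import *
goal([586.6,-40,237],5.2)
```

```text
at [586.6 -40.8 250.1] t 9.85 F [-0.3  1.2  0.3] gap 0.006
shift [ 0.131  0.001 -0.008] turn [-0.0003  0.0002  0.0003]
```

Call:
move_arm(steps=[[0.06, 0, -0.008, 0, 0, 0, 0], [0.12, 0, -0.008, 0, 0, 0, 0], [0.15, 0, -0.008, 0, 0, 0, 0], [0.17, 0, -0.008, 0, 0, 0, 0], [0.18, 0, -0.008, 0, 0, 0, 0], [0.18, 0, -0.008, 0, 0, 0, 0], [0.18, 0, -0.008, 0, 0, 0, 0]])

```text
clock: 10.55
tcp_pos: [586.4, -40.5, 232.5]
tool_rot: [-43.1, 89.9, -128.0]
ft_force: [-2.3, -2.1, 4.6]
finger_gap: -0.002
```

Call:
move_arm(steps=[[0.01, 0, 0, 0, 0, 0, 0], [0.02, 0, 0, 0, 0, 0, 0], [0.03, 0, 0, 0, 0, 0, 0], [0.04, 0, 0, 0, 0, 0, 0], [0.045, 0, 0, 0, 0, 0, 0], [0.045, 0, 0, 0, 0, 0, 0]])

```text
clock: 11.15
tcp_pos: [586.5, -40.4, 228.8]
tool_rot: [-37.5, 89.9, -122.4]
ft_force: [-3.5, 0.2, 8.0]
finger_gap: -0.001
```

Call:
move_arm(steps=[[0.02, 0, -0.02, 0, 0, 0, 0], [0.02, 0, -0.05, 0, 0, 0, 0], [0.02, 0, -0.08, 0, 0, 0, 0], [0.02, 0, -0.11, 0, 0, 0, 0], [0.02, 0, -0.14, 0, 0, 0, 0], [0.02, 0, -0.17, 0, 0, 0, 0], [0.02, 0, -0.2, 0, 0, 0, 0], [0.02, 0, -0.2, 0, 0, 0, 0]])

```text
clock: 11.95
tcp_pos: [584.7, -20.4, 228.0]
tool_rot: [-28.7, 89.8, -113.5]
ft_force: [-4.0, -0.5, 8.8]
finger_gap: -0.003
```

Run:
```python
from h import *
im=snap("wrist","w8")
goal([586.6,-40,237],5.2)
```

```text
at [584.7 -20.4 227.9] t 12.0 F [-3.7 -1.1  9. ] gap -0.002
shift [-0.091  0.001  0.197] turn [-0.0005  0.0009  0.0005]
```

View pics/w8.png

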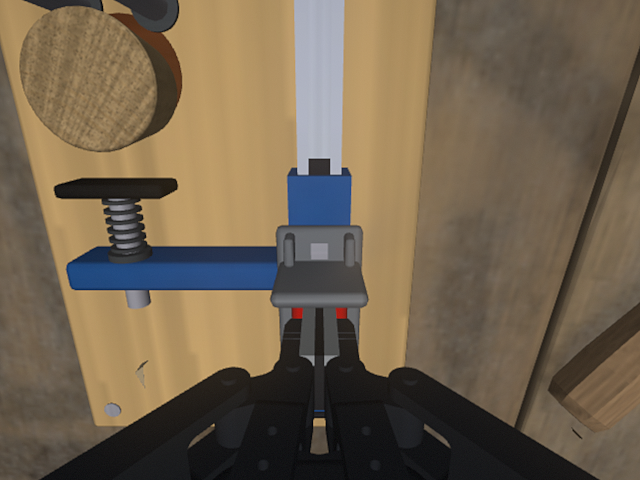

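The bung stands in its nest (top at (88,78)) and the finger is on the button behind the thumb stop. I compute the tube travel from the pad and tube-end edges.

```bash
cat >> h.py <<'E'
yb=np.array([-np.sin(np.radians(5.2)),np.cos(np.radians(5.2)),0])
NEST=np.array([491.3,71.3,12])
def yloc(P): return float((np.array(P)-NEST)@yb)
E
python3 - <<'E'
from h import *
import json;c4=json.load(open("w4.json"))
print("ref pad",yloc(back("wrist",(323,226),46,c4)),"tube end",yloc(back("wrist",(448,220),43,c4)))
print("now pad",yloc(back("wrist",(117,180),46)),"tube end",yloc(back("wrist",(320,169),43)),"stop top",yloc(back("wrist",(320,292),81)),yloc(back("wrist",(320,305),81)))
print("button ref",yloc([586.6,-36.8,62]),"TCP",yloc(read_state()["tcp_pos"]))
E
```

```text
ref pad -58.560317886679044 tube end -54.43555070047824
now pad -39.25416860269512 tube end -35.47555575743051 stop top -70.99356309690374 -75.85620779509604
button ref -116.29238838323484 TCP -99.78436177980063
```

The finger is dragging the tube along, about 19 mm so far. Another 10 mm.

Call:
move_arm(steps=[[0.01, 0, -0.03, 0, 0, 0, 0], [0.01, 0, -0.06, 0, 0, 0, 0], [0.01, 0, -0.09, 0, 0, 0, 0], [0.01, 0, -0.105, 0, 0, 0, 0], [0.01, 0, -0.105, 0, 0, 0, 0]])

```text
clock: 12.5
tcp_pos: [583.8, -10.0, 228.0]
tool_rot: [-24.9, 89.8, -109.8]
ft_force: [-4.2, -1.5, 10.0]
finger_gap: -0.001
```

```bash
cat >> h.py <<'E'
def track(f):
    """y (board, from nest) of blue tube end at z=43 by colour along its axis"""
    im=snap("wrist",f);hsv=cv2.cvtColor(im,cv2.COLOR_RGB2HSV)
    P=lambda y:NEST+85*np.array([yb[1],-yb[0],0])+y*yb+[0,0,31]
    ys=np.arange(-90,40,.5);uv=np.round(proj("wrist",np.array([P(y) for y in ys]))).astype(int)
    h=[(tuple(hsv[v,u]) if 0<=u<640 and 0<=v<480 else (0,0,0)) for u,v in uv]
    ok=[y for y,q in zip(ys,h) if 100<q[0]<125 and q[1]>150]
    s=read_state();e=max(ok) if ok else None
    print("tube end",e,"travel",e is not None and e+54.4,"tcp y",round(yloc(s["tcp_pos"]),1),np.round(s["tcp_pos"],1),np.round(s["ft_force"],1),s["clock"])
E
python3 - <<'E'
from h import *
track("w9")
for r in find_in("pad_face","wrist")[:2]:print(r)
E
```

```text
tube end -28.0 travel 26.4 tcp y -89.3 [583.8 -10.  228. ] [-4.2 -1.2  9.2] 12.55
{'rect': [115.0, 243.2, 119.4, 134.9], 'confidence': 0.79}
{'rect': [318.3, 316.6, 53.6, 10.8], 'confidence': 0.59}
```

Travel is 26–30 mm, inside the 23–36 mm window. I let the button go by rising to thumb-stop height, then move gently to the stop.

Call:
move_arm(steps=[[-0.04, 0, 0, 0, 0, 0, 0], [-0.09, 0, 0, 0, 0, 0, 0], [-0.13, 0, 0, 0, 0, 0, 0], [-0.13, 0, 0, 0, 0, 0, 0]])

```text
clock: 13.0
tcp_pos: [584.0, -9.7, 241.4]
tool_rot: [-10.7, 89.8, -95.6]
ft_force: [-0.7, -0.5, -0.1]
finger_gap: -0.002
```

Run:
```python
from h import *
track("w10");goal([584,-10,241],5.2)
```

```text
tube end -28.0 travel 26.4 tcp y -89.2 [583.9  -9.8 241. ] [-0.   1.2 -0.7] 13.05
at [583.9  -9.8 241. ] t 13.05 F [-0.   1.2 -0.7] gap -0.003
shift [0.    0.001 0.002] turn [-0.0005  0.0011  0.0004]
```

View pics/w10.png

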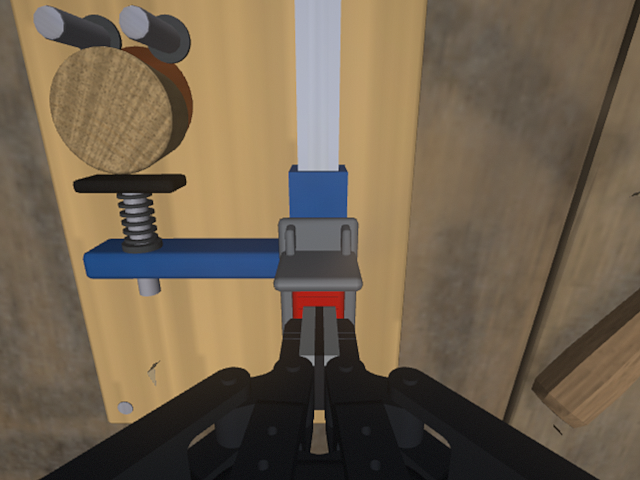

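The tube sits in the riding range, with the pad close to the bung. Now the gentle push at the stop.

Call:
move_arm(steps=[[0, 0, -0.03, 0, 0, 0, 0], [0, 0, -0.06, 0, 0, 0, 0], [0, 0, -0.09, 0, 0, 0, 0], [0, 0, -0.11, 0, 0, 0, 0], [0, 0, -0.125, 0, 0, 0, 0], [0, 0, -0.14, 0, 0, 0, 0], [0, 0, -0.155, 0, 0, 0, 0], [0, 0, -0.17, 0, 0, 0, 0], [0, 0, -0.185, 0, 0, 0, 0], [0, 0, -0.2, 0, 0, 0, 0]])

```text
clock: 14.05
tcp_pos: [582.2, 7.6, 240.8]
tool_rot: [-14.6, 89.6, -99.6]
ft_force: [0.9, -6.0, 0.1]
finger_gap: 0.003
```

Run:
```python
from h import *
track("w11")
```

```text
tube end -21.0 travel 33.4 tcp y -71.4 [582.2   7.9 240.8] [ 1.6 -6.3 -0. ] 14.1
```

Call:
move_arm(steps=[[0, 0, -0.02, 0, 0, 0, 0], [0, 0, -0.03, 0, 0, 0, 0], [0, 0, -0.04, 0, 0, 0, 0], [0, 0, -0.05, 0, 0, 0, 0], [0, 0, -0.06, 0, 0, 0, 0]])

```text
clock: 14.6
tcp_pos: [581.9, 11.7, 240.8]
tool_rot: [-11.4, 89.4, -96.5]
ft_force: [1.4, -7.2, 1.3]
finger_gap: 0.0
```

Run:
```python
from h import *
track("w12")
```

```text
tube end -17.5 travel 36.9 tcp y -67.4 [581.9  11.9 240.8] [ 1.1 -7.2  1.2] 14.65
```

Call:
move_arm(steps=[[0, 0, -0.02, 0, 0, 0, 0], [0, 0, -0.03, 0, 0, 0, 0], [0, 0, -0.04, 0, 0, 0, 0], [0, 0, -0.045, 0, 0, 0, 0]])

```text
clock: 15.05
tcp_pos: [581.7, 14.1, 240.9]
tool_rot: [-9.5, 89.2, -94.7]
ft_force: [0.1, -7.5, 0.9]
finger_gap: 0.003
```

Call:
move_arm(steps=[[0, 0, -0.02, 0, 0, 0, 0], [0, 0, -0.03, 0, 0, 0, 0], [0, 0, -0.04, 0, 0, 0, 0], [0, 0, -0.045, 0, 0, 0, 0]])

```text
clock: 15.45
tcp_pos: [581.5, 16.4, 240.9]
tool_rot: [-8.7, 89.0, -93.9]
ft_force: [0.7, -7.7, 1.0]
finger_gap: 0.002
```

Run:
```python
from h import *
track("w13")
```

```text
tube end -14.0 travel 40.4 tcp y -62.8 [581.5  16.5 240.9] [ 0.  -6.2  1.5] 15.5
```

Call:
move_arm(steps=[[0, 0, -0.025, 0, 0, 0, 0], [0, 0, -0.035, 0, 0, 0, 0], [0, 0, -0.04, 0, 0, 0, 0], [0, 0, -0.045, 0, 0, 0, 0]])

```text
clock: 15.9
tcp_pos: [581.4, 18.7, 240.9]
tool_rot: [-8.0, 88.8, -93.4]
ft_force: [0.0, -6.9, 1.8]
finger_gap: -0.001
```

Call:
move_arm(steps=[[0, 0, -0.025, 0, 0, 0, 0], [0, 0, -0.035, 0, 0, 0, 0], [0, 0, -0.04, 0, 0, 0, 0], [0, 0, -0.045, 0, 0, 0, 0]])

```text
clock: 16.3
tcp_pos: [581.2, 20.8, 240.9]
tool_rot: [-7.8, 88.6, -93.2]
ft_force: [0.9, -7.1, 1.1]
finger_gap: 0.001
```

Run:
```python
from h import *
track("w14");goal([581,24,241],5.2)
```

```text
tube end -11.0 travel 43.4 tcp y -58.3 [581.2  21.  240.9] [ 0.6 -5.7  0.3] 16.35
at [581.2  21.  240.9] t 16.35 F [ 0.6 -5.7  0.3] gap 0.001
shift [-0.001  0.    -0.03 ] turn [-0.0035  0.0079  0.0011]
```

Call:
move_arm(steps=[[0, 0, -0.02, 0, 0.002, 0, 0], [0, 0, -0.025, 0, 0.003, 0, 0], [0, 0, -0.03, 0, 0.004, 0, 0], [0, 0, -0.035, 0, 0.004, 0, 0]])

```text
clock: 16.75
tcp_pos: [581.1, 22.1, 240.8]
tool_rot: [-13.8, 89.1, -99.3]
ft_force: [0.4, -5.2, -0.1]
finger_gap: 0.001
```

Call:
move_arm(steps=[[0, 0, -0.02, 0, 0.002, 0, 0], [0, 0, -0.025, 0, 0.003, 0, 0], [0, 0, -0.03, 0, 0.004, 0, 0], [0, 0, -0.035, 0, 0.004, 0, 0]])

```text
clock: 17.15
tcp_pos: [581.0, 23.7, 240.8]
tool_rot: [-34.1, 89.6, -119.7]
ft_force: [1.7, -8.2, 0.6]
finger_gap: 0.003
```

Run:
```python
from h import *
track("w15");goal([581,24,241],5.2)
```

```text
tube end -5.0 travel 49.4 tcp y -55.5 [581.   23.7 240.8] [ 0.2 -7.6  0.2] 17.2
at [581.   23.7 240.8] t 17.2 F [ 0.2 -7.6  0.2] gap 0.003
shift [-0.002 -0.    -0.003] turn [-0.0045  0.002   0.0013]
```

Call:
move_arm(steps=[[0, 0, -0.025, 0, 0.001, 0, 0], [0, 0, -0.03, 0, 0.001, 0, 0], [0, 0, -0.035, 0, 0.001, 0, 0], [0, 0, -0.04, 0, 0.001, 0, 0]])

```text
clock: 17.6
tcp_pos: [581.1, 24.2, 240.8]
tool_rot: [-28.0, 89.4, -113.8]
ft_force: [0.6, -10.9, 2.3]
finger_gap: 0.001
```

Run:
```python
from h import *
track("w16");goal([581,24,241],5.2)
```

```text
tube end -5.0 travel 49.4 tcp y -55.0 [581.1  24.2 240.8] [  0.6 -10.6   1.2] 17.65
at [581.1  24.2 240.8] t 17.65 F [  0.6 -10.6   1.2] gap -0.003
shift [-0.002 -0.001  0.002] turn [-0.0052  0.0028  0.0015]
```

The force rose to 10.6 N with no travel, so the tube looks locked at about 49 mm. I back off, rise and look.

Call:
move_arm(steps=[[0, 0, 0.05, 0, 0, 0, 0], [0, 0, 0.12, 0, 0, 0, 0], [-0.1, 0, 0.12, 0, 0, 0, 0], [-0.5, 0, 0.3, 0, 0, 0, 0], [-0.8, 0, 0.8, 0, 0, 0, 0], [-0.8, 0, 0.95, 0, 0, 0, 0], [-0.8, 0, 0.95, 0, 0, 0, 0]])

```text
clock: 18.35
tcp_pos: [589.1, -73.4, 323.8]
tool_rot: [-6.3, 89.4, -92.3]
ft_force: [0.2, -0.3, -0.2]
finger_gap: -0.004
```

Run:
```python
from h import *
track("w17");goal([581,24,241],5.2)
im=snap("side")[190:370,230:390][:,:,::-1]
w=cv2.imread("pics/w17.png");w=w[:360]
a=cv2.resize(im,None,fx=1.8,fy=2,interpolation=3);a=cv2.resize(im,(320,360),interpolation=3)
cv2.imwrite("pics/fin.png",np.hstack([w[:,80:560],a]))
```

```text
tube end -6.5 travel 47.9 tcp y -150.3 [588.7 -70.8 322.8] [-0.6  0.8 -0.1] 18.4
at [588.7 -70.8 322.8] t 18.4 F [-0.6  0.8 -0.1] gap -0.001
shift [ 0.81  -0.007 -0.958] turn [-0.0061  0.0027  0.0009]
```

View pics/fin.png

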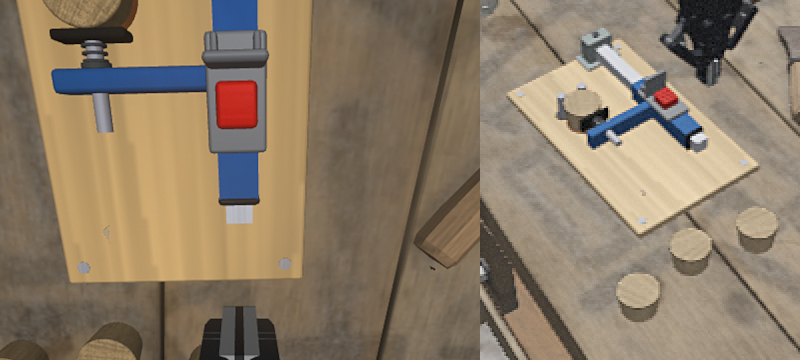

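The bung is held against the dowels by the pad with the plunger pushed back, and the tube is well in. I check the button height by triangulating side and wrist views, using the initial pictures (known 62 mm) as reference.

Run:
```python
from h import *
def red(im,box):
    u0,v0,u1,v1=box;s=im[v0:v1,u0:u1].astype(int);m=((s[...,2]>140)&(s[...,1]<70)&(s[...,0]<70)).astype(np.uint8)
    n,l,st,c=cv2.connectedComponentsWithStats(m);i=1+np.argmax(st[1:,4]);return c[i]+[u0,v0],st[i]
s0,_=red(cv2.imread("pics/side0.png"),(310,230,360,280))
now=snap("side")[:,:,::-1];s1,_=red(now,(300,200,380,280))
w,st=red(snap("wrist")[:,:,::-1],(200,0,500,300));print(s0,s1,w,st)
ini=np.array([586.6,-36.8,62])
print("initial side-wrist at 62:",np.round(back("side",s0,62)-ini,1))
for z in(62,57):print(z,np.round(back("wrist",w,z),1),np.round(back("side",s1,z)-back("wrist",w,z),1))
b=back("wrist",w,62);print("travel",yloc(b)-yloc(ini))
for r in find_in("bung_centre","side")[:5]:print(np.round(r["rect"],1),r["confidence"],np.round(back("side",r["rect"][:2],29),1))
```

```text
[334.84444444 248.91111111] [322.4047619  237.45238095] [320.04330018 115.48800468] [ 101   93   39   46 1709]
initial side-wrist at 62: [-1.6 -2.8 -0. ]
62 [581.6  15.2  62. ] [-1.2 -2.5  0. ]
57 [581.5  15.2  57. ] [1.5 2.  0. ]
travel 52.25843482887889
[309.1 339.1  23.   26.8] 0.75 [ 400.  -222.8   29. ]
[282.9 244.2  18.4  18.6] 0.73 [496.8  75.4  29. ]
[336.9 318.2  21.   24.9] 0.69 [ 484.7 -206.1   29. ]
[368.4 307.9  24.7  27.1] 0.68 [ 564.1 -219.6   29. ]
```

The button is up: the mismatch at 62 mm matches the initial one, while 57 mm doesn't. Travel is about 50 mm, so I hand in.

```bash
python3 -c "
from workcell import *
print(hand_in())"
```

```text
the job is handed in; nothing more can be done
None
```

The bung is standing upright in the nest, held against the dowels by the jaw pad, and the tube is locked in the next hole. I handed the job in; the interface gave no verdict.

I placed the rightmost bung in the nest and let it go with the jaw still open. I then pressed the button with about 9 N and slid the tube about 28 mm. After letting the button go, I pushed the thumb stop gently until the tube met its hard stop; the highest force I read was 11 N.

**Last checks:**
- **Tube:** it stopped moving as the push force rose. Travel reads 48–52 mm depending on the method, and the required range is 38–62 mm.
- **Button:** comparing two cameras puts its top at 62 mm, so it is fully up.
- **Bung:** the final picture shows it upright on the dowels with the pad's plunger pushed back. The trained network put it about 7 mm from the nest in the coarse side view. That counts as a rough disagreement with the 6 mm limit, but that network was off by 5–10 mm on the other bungs too. I did not measure the final position more closely.
- **Hold force:** I could not measure the pad's force on the bung directly.
- **Bystanders:** I kept the arm clear of the oil can, mug and wedge, but did not measure their positions again at the end.

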